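Close the filter bay of a bench suction unit and hold its cover down

ROBOT

A 6-joint arm with a two-finger parallel gripper is mounted at the origin on the work surface. World frame = base frame: x ahead of the robot, y to its left, z up, the work surface at z = 0. Lengths are in m, angles in rad, forces in N, time in s.
With the tool pointing down it reaches from about 0.375 to 0.925 m from the base axis. Payload 5.7 kg.
Tool frame: the origin (TCP) lies midway between the tips of the shut fingers; the grasp point (between the pads) lies 19 mm behind it; z points along the fingers, y is the line along which they close (so a half turn about z gives the same grasp; the last joint's range is limited). The gripper opens to 88 mm and grips with 3 to 60 N. Pads are 20 mm wide; open, the fingers measure 115 mm over their backs; the gripper's body (75 mm by 178 mm) begins 61 mm behind the grasp point.
Start: joints at [1.023, 0.359, 1.51, -0, 1.272, -0.115], TCP at [0.252, 0.545, 0.223] pointing down, gripper open.
Joint ranges: [-2.97, 2.97], [-1.01, 2.36], [0.21, 2.38], [-0.96, 4.11], [0.2, 2.71], [-2.98, 2.98]. Speed limits (rad/s): [2.39, 2.39, 3.14, 3.14, 3.14, 3.14].

INTERFACE

Orientations are given as [roll, pitch, yaw] about the fixed x, y, z axes, in that order (R = Rz(yaw) Ry(pitch) Rx(roll)).
In Python, from station import bot, get_image, camera_model gives the robot as it stands.
- The arm moves only by the tool apply_moves, never from a script. Its argument "commands" is a list of rows, each a list of 3 entries, a list of its own where there are three numbers: the shift along the tool's x, y, z in units of 4 cm (1.0 is 4 cm), then the turn, a rotation vector about the tool's x, y, z in units of 0.12 rad (1.0 is 0.12 rad), then the opening, from 0 (shut) to 1 (fully open). A call has 1 to 8 rows; each row shifts and turns the commanded pose from where the row before left it, along the tool's axes as they then stand; what a row does not reach is not made up. A row lasts 1/12 s, in which the tool goes at most 41.7 mm and 7.16 degrees, less where a joint would pass 70% of its speed; a pose out of reach is approached as far as the arm can. A call with a number of a shift or a turn outside -1 to 1 is refused whole. A call with a gripper value outside its range is refused whole. The fingers move at their own pace and stop on an object; the grip force is fixed at half the most. Time passes only in rows, so rows that do not move let the fingers close. It gives the time, the measured TCP pose, the force, the opening and the grip force at its end, in the units of the state.
- bot.observe(): the state, without advancing time (a new reading comes with each control period).
- get_image(name): name is "scene" or "side" or "wrist"; returns the picture (480x640x3 uint8, red, green, blue); there is no depth.
- camera_model(name): a dict with "intrinsics" (3x3 intrinsics, pixels), "world_from_camera" (4x4, takes a point from camera to world coordinates). Camera axes: x right, y down, z forward; pixel columns grow to the right and rows downward; lengths in m; the calibration is good to about 2 mm. A picture is of the moment at which its call begins: read the wrist's pose just before it. camera_model takes no time and is no camera call; for the wrist camera it gives the pose at the moment of the call.
- bot.sign_off(): hands the job in; it is judged then, once.
The state is a dict: "time": time; "q": joint angles; "qd": joint speeds; "tau": joint torques, N m; "ee_pos": TCP position; "orientation": TCP orientation; "ft_force": force on the tool from outside, world axes, zero at the start; "wrist_torque": the same for the moment, N m; "finger_gap": finger opening in m; "gripper_force": force on a finger pad.
Only numpy, scipy, OpenCV 4.12 (cv2) and the standard library are available. Lean on these libraries where they do the work, as an engineer would, in place of code of your own. Each camera call takes 0.05 s, during which the arm holds its last target. There are 200 camera calls.

TASK

Close up the filter bay of the low white suction unit: first turn the steel wing fastener on its deck until the wing lies in line with the two index marks beside it, then take the loose aluminium cover by its rib and lower it squarely onto the black gasket, so that the wing comes up through the cover's slot. Press the cover down until the gasket is fully squeezed, without forcing it, and finish while still holding it pressed like that: do not let go. Leave the other things on the bench where they are.

Things in the scene. Friction and masses are not known exactly. Their poses are not given: they have to be found in the camera images.
- unit: Suction unit: fixed white housing 220 (its x) by 280 (its y) by 75 mm high, on either half of the bench; origin under its centre, on the bench. The wing fastener stands on its deck at y = +80 mm; two short dark index marks, one on each side of the wing, lie on a line along the unit's x
- seat (a point): Middle of the unit's open filter bay at deck height, 75 mm above the bench; axes are the unit's, z up. A black gasket frame (96 by 120 mm outside) round the bay stands 6 mm above the deck. With the cover home, cover_grip is above this point within 7 mm, its y axis along this y axis (slot over the wing): 30 mm above it on the free gasket, 25 mm above it fully squeezed
- wing_grip (a point): Wing fastener: upright steel blade 9 mm thick, 28 mm long, its top 38 mm above the deck (the upper 4 mm narrowed to 5 by 22 mm). It turns about its vertical axis against light friction (0.05 N m) and stays where left. This point is on the axis, 28 mm above the deck, a good height to pinch it across its 9 mm. The blade's length lies along this point's y axis
- wing (a joint): Turn of the wing, rad, positive counter-clockwise from above, free from 0 to 1.9 with no click: at 0 the blade lies along the unit's y; at 1.571 along the unit's x, in line with the index marks, as the cover's slot needs. It starts between 0.15 and 0.7
- gasket (a joint): How far the sprung gasket is squeezed, m: 0 free (6 mm proud of the deck) to 0.005 fully squeezed. It bears the cover's weight without moving, yields from about 4.5 N and is fully down at about 10.5 N, the cover's own 2 to 3 N included; beyond that the stop is hard
- cover: Loose aluminium cover, about 0.22 kg, flat on the bench, rib up: plate 110 (its x) by 194 (its y, from -90 to +104) by 4 mm, with an upright rib 10 mm thick (x), 60 long (y), 32 high over the middle. A slot right through, 34 along x by 15 along y, is centred at x = 0, y = +80 mm. Origin on the underside below the rib's middle
- cover_grip (a point): Point in the cover's rib, above the cover's origin, 24 mm above the plate's underside (20 mm above its top face): the height to grip the rib, across its 10 mm. Axes are the cover's, z up
- bottle_mid: bystander: small white plastic bottle, 40 mm across, 75 high; origin under its centre
- jar_mid: bystander: amber jar, 48 mm across, 50 high; origin under its centre
- vial: bystander: clear vial with a cap, 24 mm across, 40 high, standing on the unit's deck in a far corner; origin under its centre
- dishes: bystander: stack of clear dishes, 90 mm across, 30 high; origin under its centre
- tipbox: bystander: pipette tip box 125 by 85 by 65 mm; origin under its centre
- bottle_back: bystander: white bottle, 52 mm across, 90 high; origin under its centre
There are look-alikes about, which are no part of the job. Several things have the shape of the cover; the one meant has the colours described above.

How it is judged:
By the outcome, as a careful person would: the job done as asked, in the order asked, and still so for the second after the job is handed in, while the arm keeps its last pose, push and grip.
It also fails if it takes over 58 s, if anything falls off the work surface, if the arm or the gripper's body presses on something with over 40 N, if the wrist force passes 120 N, or if a joint passes its speed limit or range.

## Working session

There is one attempt and no reset: what is moved stays moved. The work goes in short steps, Python scripts to look and compute and a tool call to move; the robot and the scene stay as the last step left them, time stands still between calls to the robot, and variables do not carry over. Pictures are saved under pics/ and viewed, at most 10 in all, crops included, and the job is handed in when it is done.

Besides the shell and the picture viewer there is one more tool, called as name(argument=value, ...), one argument or row to a line, values as JSON. apply_moves: Moves the arm, as the interface text tells. Shifts and turns lie within -1 to 1; 1 stands for 4 cm of shift or 0.12 rad of turn. Its arguments: {"type":"object","properties":{"commands":{"type":"array","items":{"type":"array"}}},"required":["commands"]}

```bash
mkdir -p pics; ls; python3 - <<'E'
from station import bot,get_image,camera_model
import cv2,numpy as np
for n in("scene","side"):
    cv2.imwrite(f"pics/{n}0.png",get_image(n)[:,:,::-1])
    m=camera_model(n);print(n,np.round(m["intrinsics"],1).tolist(),np.round(m["world_from_camera"],3).tolist())
print(bot.observe())
E
```

```text
pics
scene [[454.1, 0.0, 315.7], [0.0, 454.1, 232.9], [0.0, 0.0, 1.0]] [[-0.817, 0.328, -0.475, 1.147], [0.577, 0.46, -0.675, 0.817], [-0.003, -0.825, -0.565, 0.776], [0.0, 0.0, 0.0, 1.0]]
side [[448.4, 0.0, 321.3], [0.0, 448.4, 243.2], [0.0, 0.0, 1.0]] [[-0.993, -0.049, 0.104, 0.434], [-0.114, 0.546, -0.83, 0.928], [-0.016, -0.836, -0.548, 0.71], [0.0, 0.0, 0.0, 1.0]]
{'time': 0.1, 'q': array([ 1.02290921e+00,  3.59453124e-01,  1.51130214e+00, -1.94166811e-05,
        1.27250561e+00, -1.15083864e-01]), 'qd': array([-0.00096528, -0.00166724, -0.00281868, -0.00061463, -0.00139176,
       -0.00010161]), 'tau': array([-1.20076067e-03, -5.16364896e+01, -2.71403128e+01,  6.74826326e-02,
        2.77485244e-02, -1.19023245e-06]), 'ee_pos': array([0.25133219, 0.54414504, 0.22189005]), 'orientation': array([-3.13993333e+00, -1.73135441e-04,  2.70879498e+00]), 'ft_force': array([-0.69186347, -0.29564734,  0.26478117]), 'wrist_torque': array([-0.02112087,  0.01393296, -0.03687724]), 'gripper_force': 0.0, 'finger_gap': 0.08751382566859167}
```

View pics/scene0.png

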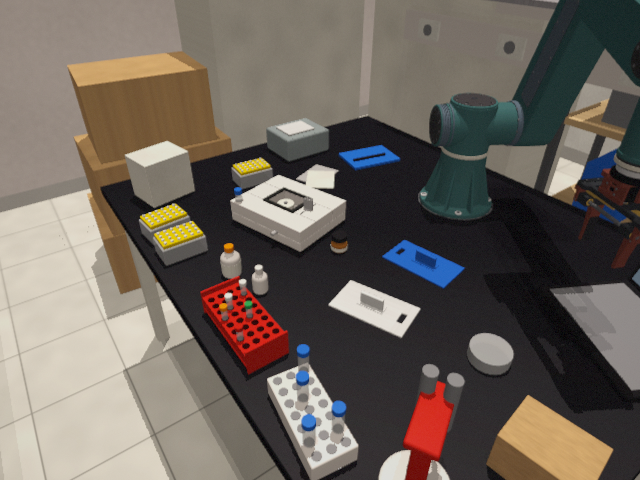

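View pics/side0.png

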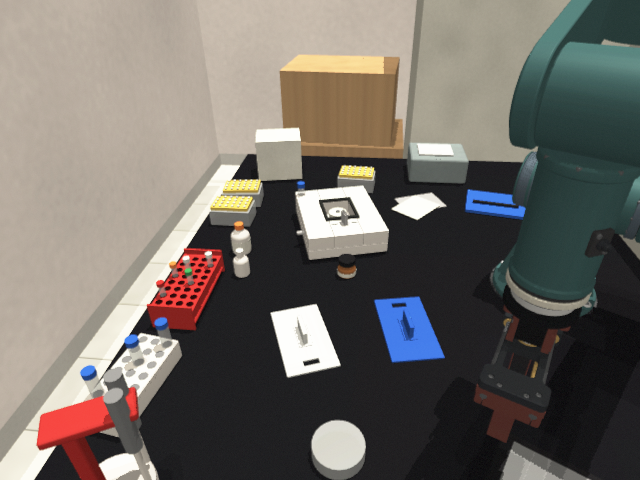

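The aluminium cover is the pale plate at scene (375,307) / side (303,338), with its slot at (402,318) / (311,362). The blue plates are look-alikes. The unit is at scene (290,210) / side (340,220), its wing at (309,204) / (345,215).

```bash
cat > h.py <<'E'
from station import bot,get_image,camera_model
import cv2,numpy as np
def cast(n,uv,z,m=None):
    m=m or camera_model(n);K=np.array(m["intrinsics"]);T=np.array(m["world_from_camera"])
    uv=np.atleast_2d(np.array(uv,float));d=np.c_[uv,np.ones(len(uv))]@np.linalg.inv(K).T@T[:3,:3].T
    o=T[:3,3];return o+d*((z-o[2])/d[:,2:])
def blob(mask,seed):
    _,l=cv2.connectedComponents(mask.astype(np.uint8),connectivity=4)
    return l==l[seed[1],seed[0]]
E
python3 - <<'E'
from h import *
ims={n:cv2.imread(f"pics/{n}0.png") for n in("scene","side")}
for n,cs,us in(("scene",(350,300),(258,205)),("side",(290,345),(312,225))):
    im=ims[n];g=im.min(2)
    print(n,"cover px",im[cs[1],cs[0]],"deck px",im[us[1],us[0]])
    b=blob(g>0.55*g[cs[1],cs[0]],cs);c=max(cv2.findContours(b.astype(np.uint8),0,1)[0],key=cv2.contourArea)[:,0]
    w=cast(n,c,0.004)[:,:2].astype(np.float32)
    r=cv2.minAreaRect(w);print("cover",np.round(r[0],4),np.round(r[1],4),r[2])
    b=blob(g>g[us[1],us[0]]-18,us);c=max(cv2.findContours(b.astype(np.uint8),0,1)[0],key=cv2.contourArea)[:,0]
    r=cv2.minAreaRect(cast(n,c,0.075)[:,:2].astype(np.float32));print("deck",np.round(r[0],4),np.round(r[1],4),r[2])
s=ims["scene"];d=ims["side"]
a=cv2.resize(s[165:255,220:360],(700,450),interpolation=cv2.INTER_CUBIC)
cv2.imwrite("pics/c1.png",cv2.resize(np.hstack([s[165:265,220:360],d[170:270,270:400]]),None,fx=2.9,fy=5,interpolation=cv2.INTER_CUBIC))
E
```

```text
scene cover px [212 220 226] deck px [210 221 225]
cover [0.5653 0.235 ] [0.1131 0.1958] 21.562026977539062
deck [ 0.4608 -0.2331] [0.3518 0.2755] 16.403181076049805
side cover px [252 254 254] deck px [252 254 254]
cover [0.566 0.232] [0.1117 0.1974] 21.63181495666504
deck [ 0.526  -0.2153] [0.2172 0.277 ] 16.43535041809082
```

View pics/c1.png

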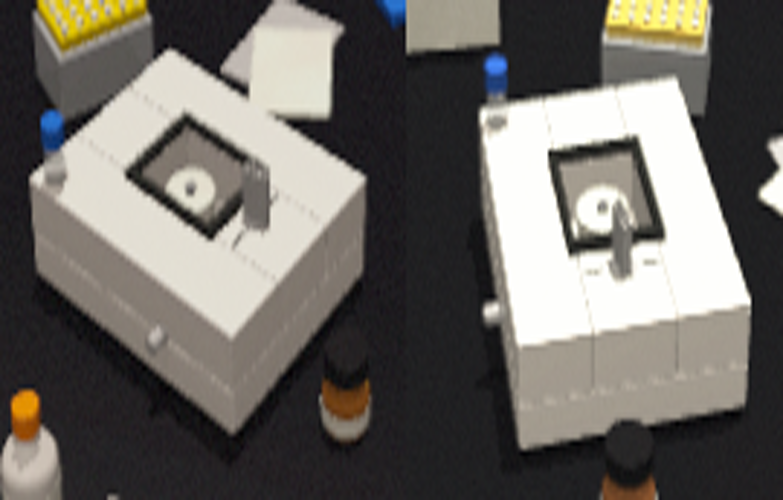

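```bash
cat >> h.py <<'E'
from scipy.spatial.transform import Rotation as Ro
def pose():
    s=bot.observe();return np.array(s["ee_pos"]),Ro.from_euler("xyz",s["orientation"]),s
def goto(p,yaw):
    "units: shift in present tool axes, turn rotvec in tool axes"
    x,R,s=pose();Rt=Ro.from_euler("xyz",[np.pi,0,np.radians(yaw)])
    print("t",round(s["time"],2),"pos",np.round(x,4),"rpy",np.round(np.degrees(s["orientation"]),2))
    print("shift u",np.round(R.inv().apply(np.array(p)-x)/.04,3),"turn u",np.round((R.inv()*Rt).as_rotvec()/.12,3))
E
python3 - <<'E'
from h import *
x,R,s=pose();T=np.array(camera_model("wrist")["world_from_camera"])
print("cam in tool",np.round(R.inv().apply(T[:3,3]-x),3),np.round(R.inv().as_matrix()@T[:3,:3],2).tolist())
goto([0.503,-0.138,0.25],155.2)
E
```

```text
cam in tool [ 0.068 -0.001 -0.162] [[0.0, -0.97, -0.25], [1.0, 0.0, -0.0], [0.0, -0.25, 0.97]]
t 0.1 pos [0.2513 0.5441 0.2219] rpy [-1.799e+02 -1.000e-02  1.552e+02]
shift u [-12.864 -12.844  -0.684] turn u [-0.014 -0.001  0.   ]
```

apply_moves(
  commands=[
    [[-0.4,-0.4,-0.03],[0,0,0],1],
    [[-0.6,-0.6,-0.03],[0,0,0],1],
    [[-0.6,-0.6,-0.03],[0,0,0],0.6],
    [[-0.6,-0.6,-0.03],[0,0,0],0.5],
    [[-0.6,-0.6,-0.03],[0,0,0],0.5],
    [[-0.6,-0.6,-0.03],[0,0,0],0.5],
    [[-0.6,-0.6,-0.03],[0,0,0],0.5],
    [[-0.6,-0.6,-0.03],[0,0,0],0.5],
  ],
)

```text
time: 0.77
ee_pos: [0.3414, 0.2988, 0.232]
orientation: [-3.141, -0.0, 2.709]
ft_force: [-0.5, -0.3, 0.3]
finger_gap: 0.0517
gripper_force: 0.0
```

apply_moves(
  commands=[
    [[-0.6,-0.6,-0.03],[0,0,0],0.5],
    [[-0.6,-0.6,-0.03],[0,0,0],0.5],
    [[-0.6,-0.6,-0.03],[0,0,0],0.5],
    [[-0.6,-0.6,-0.03],[0,0,0],0.5],
    [[-0.6,-0.6,-0.03],[0,0,0],0.5],
    [[-0.6,-0.6,-0.03],[0,0,0],0.5],
    [[-0.6,-0.6,-0.03],[0,0,0],0.5],
    [[-0.6,-0.6,-0.03],[0,0,0],0.5],
  ],
)

```text
time: 1.43
ee_pos: [0.4352, 0.044, 0.2418]
orientation: [-3.141, -0.0, 2.709]
ft_force: [0.3, 0.2, 0.5]
finger_gap: 0.0438
gripper_force: 0.0
```

apply_moves(
  commands=[
    [[-0.6,-0.6,-0.03],[0,0,0],0.5],
    [[-0.6,-0.6,-0.03],[0,0,0],0.5],
    [[-0.6,-0.6,-0.03],[0,0,0],0.5],
    [[-0.6,-0.6,-0.03],[0,0,0],0.5],
    [[-0.6,-0.6,-0.03],[0,0,0],0.5],
    [[-0.2,-0.2,0],[0,0,0],0.5],
    [[0,0,0],[0,0,0],0.5],
    [[0,0,0],[0,0,0],0.5],
  ],
)

```text
time: 2.1
ee_pos: [0.497, -0.1237, 0.2473]
orientation: [3.141, -0.002, 2.707]
ft_force: [-0.9, 1.1, -0.6]
finger_gap: 0.044
gripper_force: 0.0
```

```bash
python3 - <<'E'
from h import *
np.save("w1.npy",camera_model("wrist"),allow_pickle=True)
cv2.imwrite("pics/w1.png",get_image("wrist")[:,:,::-1])
goto([0.503,-0.138,0.25],155.2)
E
```

```text
t 2.15 pos [ 0.4967 -0.1229  0.2473] rpy [ 1.7997e+02 -1.3000e-01  1.5519e+02]
shift u [-0.301 -0.277 -0.068] turn u [ 0.004 -0.018 -0.001]
```

View pics/w1.png

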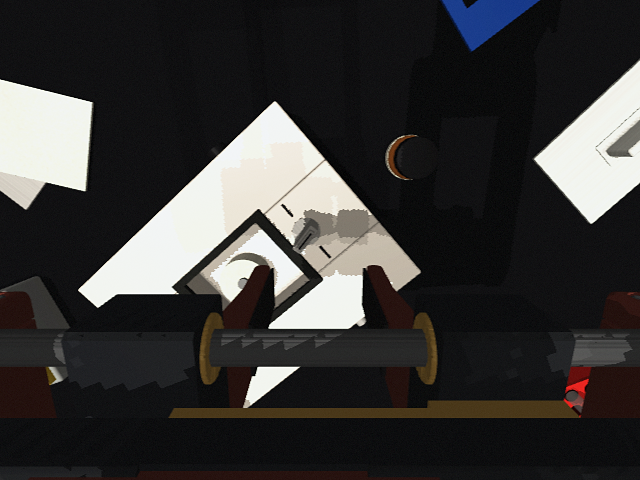

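The wrist view shows the index marks at (287,210) and (325,252), the wing at about (306,236) between them, and the gasket just below. I'll enlarge this part and cast the marks and deck corners.

```bash
python3 - <<'E'
from h import *
m=np.load("w1.npy",allow_pickle=True).item()
im=cv2.imread("pics/w1.png")
cv2.imwrite("pics/c2.png",cv2.resize(im[195:270,270:345],None,fx=8,fy=8,interpolation=cv2.INTER_CUBIC))
P=cast("wrist",[[287,210],[325,252],[275,102],[421,272],[79,291]],0.075,m)[:,:2]
d=P[1]-P[0];print("marks",P[:2].round(4),"mid",P[:2].mean(0).round(4),"len",np.hypot(*d),np.degrees(np.arctan2(d[1],d[0])))
print("corners",P[2:].round(4))
for a,b in((2,3),(2,4)):
    d=P[b]-P[a];print(np.hypot(*d),np.degrees(np.arctan2(d[1],d[0])))
E
```

```text
marks [[ 0.4748 -0.1473]
 [ 0.5293 -0.1314]] mid [ 0.502  -0.1393] len 0.056692732595959895 16.273709005280143
corners [[ 0.3813 -0.1136]
 [ 0.5898 -0.0513]
 [ 0.4606 -0.3799]]
0.2175141005597592 16.636698946440042
0.2778108583658231 -73.42338904235186
```

View pics/c2.png

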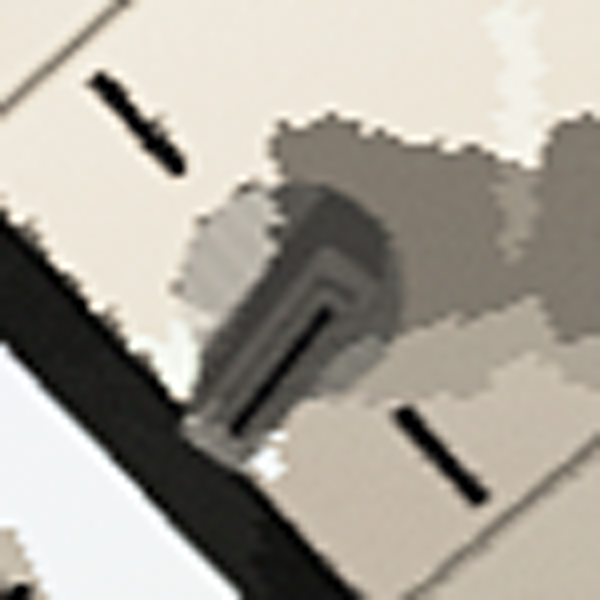

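The dark groove on the wing's top runs from crop (235,435) to (330,310), which is wrist pixels (299.4,249.4) to (311.3,233.8). I cast it at the wing's top height.

```bash
python3 - <<'E'
from h import *
m=np.load("w1.npy",allow_pickle=True).item()
P=cast("wrist",[[299.4,249.4],[311.3,233.8]],0.113,m)[:,:2]
d=P[1]-P[0];a=np.degrees(np.arctan2(d[1],d[0]));print(P.round(4),P.mean(0),a,"wing",a-106.5, "len",np.hypot(*d))
yaw=a
goto([0.5025,-0.139,0.125],yaw)
x,R,s=pose();print(Ro.from_euler("xyz",[np.pi,0,np.radians(yaw)]).inv().apply(np.array([.5025,-.139,.125])-x)/.04)
E
```

```text
[[ 0.5069 -0.147 ]
 [ 0.4984 -0.1313]] [ 0.50261219 -0.13916406] 118.4401514861562 wing 11.940151486156196 len 0.017813295876949072
t 2.15 pos [ 0.4967 -0.1229  0.2473] rpy [ 1.7997e+02 -1.3000e-01  1.5519e+02]
shift u [-0.307 -0.306  3.057] turn u [-2.000e-03 -1.900e-02  5.346e+00]
[-0.42243605 -0.06462302  3.05813294]
```

apply_moves(
  commands=[
    [[-0.3,-0.3,0],[0,0,0],0.5],
    [[0,0,0.5],[0,0,0.9],0.5],
    [[0,0,0.5],[0,0,0.9],0.5],
    [[0,0,0.5],[0,0,0.9],0.5],
    [[0,0,0.5],[0,0,0.9],0.5],
    [[0,0,0.5],[0,0,0.9],0.5],
    [[0,0,0.5],[0,0,0.85],0.5],
    [[0,0,0],[0,0,0],0.5],
  ],
)

```text
time: 2.82
ee_pos: [0.5009, -0.1382, 0.1248]
orientation: [-3.138, -0.005, 2.065]
ft_force: [-0.0, 0.6, -0.3]
finger_gap: 0.0441
gripper_force: 0.0
```

```bash
python3 - <<'E'
from h import *
goto([0.5025,-0.139,0.084],118.4)
E
```

```text
t 2.82 pos [ 0.5009 -0.1382  0.1248] rpy [-179.77   -0.29  118.31]
shift u [-0.04   0.029  1.019] turn u [-0.034 -0.042 -0.013]
```

apply_moves(
  commands=[
    [[-0.03,0.03,0.5],[0,0,0],0.5],
    [[0,0,0.5],[0,0,0],0.5],
    [[0,0,0],[0,0,0],0.3],
    [[0,0,0],[0,0,0],0],
    [[0,0,0],[0,0,0],0],
    [[0,0,0],[0,0,0],0],
    [[0,0,0],[0,0,0],0],
    [[0,0,0],[0,0,0],0],
  ],
)

```text
time: 3.48
ee_pos: [0.5044, -0.1418, 0.089]
orientation: [-3.139, 0.002, 2.069]
ft_force: [-2.7, -1.9, 7.5]
finger_gap: 0.009
gripper_force: 30.0
```

```bash
python3 - <<'E'
from h import *
goto([0.5025,-0.139,0.084],196.5)
s=pose()[2];print(s["ft_force"],s["wrist_torque"],s["finger_gap"],s["gripper_force"],s["q"])
E
```

```text
t 3.48 pos [ 0.5044 -0.1418  0.089 ] rpy [-1.7986e+02  9.0000e-02  1.1853e+02]
shift u [ 0.085 -0.009  0.126] turn u [-2.5000e-02 -3.0000e-03 -1.1341e+01]
[-2.69398963 -1.91462153  7.52241645] [-0.44518844  0.40336387 -0.03945761] 0.008956988033991357 30.00178188085556 [-0.40382323  0.41576845  1.81752755 -0.00356991  0.90856503 -0.8995274 ]
```

apply_moves(
  commands=[
    [[0.04,0,-0.04],[0,0,-0.4],0],
    [[0,0,0],[0,0,-0.8],0],
    [[0,0,0],[0,0,-0.8],0],
    [[0,0,0],[0,0,-0.8],0],
    [[0,0,0],[0,0,-0.8],0],
    [[0,0,0],[0,0,-0.4],0],
    [[0,0,0],[0,0,0],0],
  ],
)

```text
time: 4.07
ee_pos: [0.5053, -0.1408, 0.0892]
orientation: [-3.14, 0.003, 2.55]
ft_force: [3.5, -5.9, -12.7]
finger_gap: 0.0087
gripper_force: 30.0
```

```bash
python3 - <<'E'
from h import *
goto([0.5025,-0.139,0.084],196.5)
s=pose()[2];print(s["ft_force"],s["wrist_torque"],s["finger_gap"],s["gripper_force"],s["q"])
E
```

```text
t 4.07 pos [ 0.5053 -0.1408  0.0892] rpy [-1.7993e+02  1.5000e-01  1.4612e+02]
shift u [ 0.084 -0.002  0.129] turn u [-0.019  0.016 -7.327]
[  3.54930284  -5.85371308 -12.73230724] [-1.0735796  -0.52105514  0.05724036] 0.00869184811665476 29.99946266412735 [-0.40223471  0.41505486  1.81837605 -0.00218049  0.90583351 -1.38037   ]
```

apply_moves(
  commands=[
    [[0,0,0.025],[0,0,-0.8],0],
    [[0,0,0],[0,0,-0.9],0],
    [[0,0,0],[0,0,-0.9],0],
    [[0,0,0],[0,0,-0.9],0],
    [[0,0,0],[0,0,-0.9],0],
    [[0,0,0],[0,0,-0.9],0],
    [[0,0,0],[0,0,-0.9],0],
    [[0,0,0],[0,0,-0.9],0],
  ],
)

```text
time: 4.73
ee_pos: [0.5057, -0.1388, 0.0891]
orientation: [3.141, 0.003, -2.88]
ft_force: [2.0, 3.9, -1.8]
finger_gap: 0.0086
gripper_force: 30.0
```

apply_moves(
  commands=[
    [[0,0,0],[0,0,-0.2],0],
    [[0,0,0],[0,0,0],0],
    [[0,0,0],[0,0,0],0],
  ],
)

```text
time: 4.98
ee_pos: [0.5057, -0.1388, 0.0891]
orientation: [-3.141, 0.002, -2.863]
ft_force: [2.8, 4.7, -1.5]
finger_gap: 0.0091
gripper_force: 30.0
```

```bash
python3 - <<'E'
from h import *
goto([0.5025,-0.139,0.084],196.5)
s=pose()[2];print(s["ft_force"],s["wrist_torque"],s["finger_gap"],s["gripper_force"],s["q"])
E
```

```text
t 4.98 pos [ 0.5057 -0.1388  0.0891] rpy [-1.7999e+02  1.4000e-01 -1.6403e+02]
shift u [0.078 0.016 0.127] turn u [-0.001  0.02  -0.077]
[ 2.77738207  4.73908798 -1.47238256] [ 0.8187232  -0.56304655  0.06805746] 0.009148193929035313 30.00122845172882 [-4.00683479e-01  4.14888058e-01  1.81893910e+00  1.84753262e-03
  9.05817872e-01 -2.25136874e+00]
```

apply_moves(
  commands=[
    [[0,0,0],[0,0,-0.1],0],
    [[0,0,0],[0,0,0],0],
    [[0,0,0],[0,0,0],0.4],
    [[0,0,0],[0,0,0],0.4],
    [[0,0,0],[0,0,0],0.4],
    [[0,0,-0.4],[0,0,0],0.4],
    [[0,0,-0.8],[0,0,0],0.5],
    [[0,0,-0.8],[0,0,0],0.5],
  ],
)

```text
time: 5.65
ee_pos: [0.503, -0.139, 0.1684]
orientation: [3.14, -0.003, -2.849]
ft_force: [0.8, -0.8, -0.1]
finger_gap: 0.0426
gripper_force: 0.0
```

apply_moves(
  commands=[
    [[0,0,-0.9],[0,0,0],0.5],
    [[0,0,-0.9],[0,0,0],0.5],
    [[0,0,0],[0,0,0],0.6],
  ],
)

```text
time: 5.9
ee_pos: [0.5083, -0.1411, 0.2476]
orientation: [-3.134, 0.009, -2.849]
ft_force: [1.5, -0.2, -0.4]
finger_gap: 0.0475
gripper_force: 0.0
```

```bash
python3 - <<'E'
from h import *
m=camera_model("wrist");np.save("w2.npy",m,allow_pickle=True)
im=get_image("wrist")[:,:,::-1];cv2.imwrite("pics/w2.png",im)
import numpy as np
T=np.array(m["world_from_camera"]);K=np.array(m["intrinsics"])
for p in([.5025,-.139,.113],):
    c=K@(T[:3,:3].T@(np.array(p)-T[:3,3]));u,v=(c[:2]/c[2]).astype(int);print(u,v)
cv2.imwrite("pics/c3.png",cv2.resize(im[v-50:v+50,u-50:u+50],None,fx=6,fy=6,interpolation=cv2.INTER_CUBIC))
goto([.568,.227,.25],111.6)
E
```

```text
322 221
t 5.95 pos [ 0.507  -0.1406  0.2446] rpy [-179.67    0.35 -163.24]
shift u [-4.112  8.359 -0.158] turn u [-1.0000e-03  7.7000e-02  1.2386e+01]
```

View pics/c3.png

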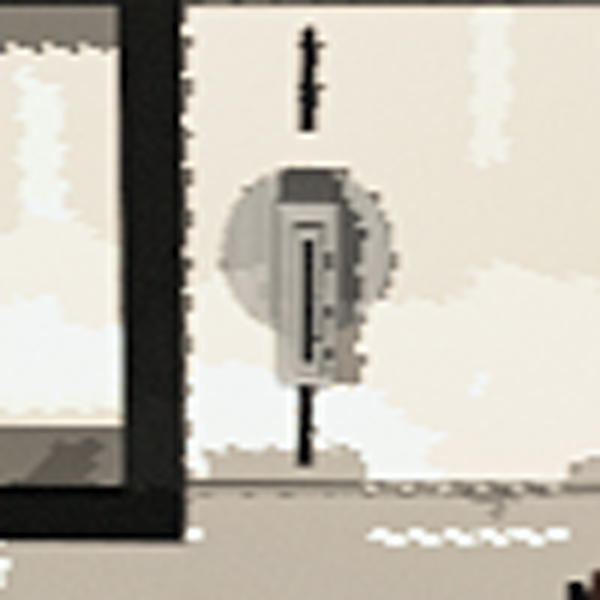

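The wing's groove now lies on the line through both index marks, crop (308,78) and (306,428). I'll move on to the cover.

apply_moves(
  commands=[
    [[-0.2,0.4,0],[0,0,0],0.6],
    [[-0.35,0.7,0],[0,0,0],0.6],
    [[-0.35,0.7,0],[0,0,0],0.6],
    [[-0.35,0.7,0],[0,0,0],0.6],
    [[-0.35,0.7,0],[0,0,0],0.6],
    [[-0.35,0.7,0],[0,0,0],0.6],
    [[-0.35,0.7,0],[0,0,0],0.6],
    [[-0.35,0.7,0],[0,0,0],0.6],
  ],
)

```text
time: 6.62
ee_pos: [0.5436, 0.0956, 0.2389]
orientation: [3.141, -0.003, -2.849]
ft_force: [-0.3, -0.2, 0.7]
finger_gap: 0.0526
gripper_force: 0.0
```

apply_moves(
  commands=[
    [[-0.35,0.7,0],[0,0,0],0.6],
    [[-0.35,0.7,0],[0,0,0],0.6],
    [[-0.35,0.7,0],[0,0,0],0.6],
    [[-0.35,0.7,0],[0,0,0],0.6],
    [[0,0.3,0],[0,0,0.3],0.6],
    [[0,0,0],[0,0,0.8],0.6],
    [[0,0,0],[0,0,0.8],0.6],
    [[0,0,0],[0,0,0.8],0.6],
  ],
)

```text
time: 7.28
ee_pos: [0.5613, 0.2293, 0.2384]
orientation: [-3.14, -0.003, 3.107]
ft_force: [-0.2, -0.4, 0.3]
finger_gap: 0.0529
gripper_force: 0.0
```

apply_moves(
  commands=[
    [[0,0,0],[0,0,0.9],0.6],
    [[0,0,0],[0,0,0.9],0.6],
    [[0,0,0],[0,0,0.9],0.6],
    [[0,0,0],[0,0,0.9],0.6],
    [[0,0,0],[0,0,0.9],0.6],
    [[0,0,0],[0,0,0.9],0.6],
    [[0,0,0],[0,0,0.9],0.6],
    [[0,0,0],[0,0,0.9],0.6],
  ],
)

```text
time: 7.95
ee_pos: [0.5615, 0.2287, 0.2386]
orientation: [-3.139, -0.001, 2.241]
ft_force: [-1.1, -0.7, 0.5]
finger_gap: 0.0528
gripper_force: 0.0
```

apply_moves(
  commands=[
    [[0,0,0],[0,0,0.9],0.6],
    [[0,0,0],[0,0,0.9],0.6],
    [[0,0,0],[0,0,0.6],0.6],
    [[0,0,0],[0,0,0],0.6],
    [[0,0,0],[0,0,0],0.6],
  ],
)

```text
time: 8.37
ee_pos: [0.5617, 0.2288, 0.2391]
orientation: [-3.139, -0.0, 1.961]
ft_force: [-0.1, 0.5, -0.4]
finger_gap: 0.0526
gripper_force: 0.0
```

```bash
python3 - <<'E'
from h import *
m=camera_model("wrist");np.save("w3.npy",m,allow_pickle=True)
im=get_image("wrist")[:,:,::-1];cv2.imwrite("pics/w3.png",im)
goto([.568,.227,.25],111.6)
P=cast("wrist",[[323.3,184],[323,242.3]],.075,np.load("w2.npy",allow_pickle=True).item())
d=P[1]-P[0];print(P.mean(0),np.degrees(np.arctan2(d[1],d[0])))
E
```

```text
t 8.42 pos [0.5619 0.2289 0.2394] rpy [-179.89   -0.    112.35]
shift u [-0.101  0.122 -0.266] turn u [-0.016  0.     0.109]
[ 0.50255726 -0.13856127  0.075     ] 16.730825131986787
```

View pics/w3.png

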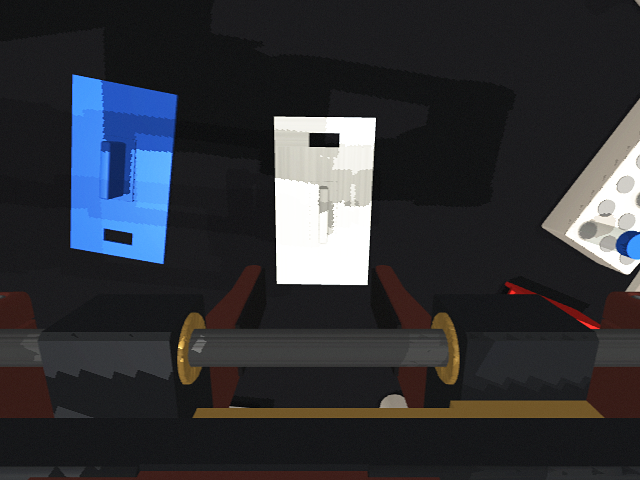

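The cover lies squarely under the camera with its slot at (324,140), its rib at about (323,213), and its corners at (274,117), (376,118), (369,285) and (275,284).

```bash
python3 - <<'E'
from h import *
m=np.load("w3.npy",allow_pickle=True).item();im=cv2.imread("pics/w3.png");g=im.min(2)
b=blob(g>110,(290,260));c=max(cv2.findContours(b.astype(np.uint8),0,1)[0],key=cv2.contourArea)[:,0]
r=cv2.minAreaRect(cast("wrist",c,.004,m)[:,:2].astype(np.float32));print("plate",r)
sub=(g[125:155,300:350]<60);v,u=np.nonzero(blob(sub,(24,15)));uv=np.c_[u+300,v+125]
S=cv2.minAreaRect(cast("wrist",uv,.004,m)[:,:2].astype(np.float32));print("slot",S)
C=np.array(r[0]);d=np.array(S[0])-C;print("dist (73)",np.hypot(*d),np.degrees(np.arctan2(d[1],d[0])))
q=cast("wrist",[[274,117],[376,118],[369,285],[275,284]],.004,m)[:,:2];print(q.round(4),q.mean(0))
E
```

```text
plate ((0.563903272151947, 0.2335866391658783), (0.11151441931724548, 0.19467982649803162), 21.66286277770996)
slot ((0.5368970632553101, 0.3017047941684723), (0.03101358190178871, 0.01381278969347477), 22.38155746459961)
dist (73) 0.07327631513610802 111.62640732185872
[[0.4776 0.3028]
 [0.5804 0.344 ]
 [0.6538 0.1644]
 [0.547  0.1216]] [0.56468543 0.23319127]
```

```bash
python3 - <<'E'
from h import *
goto([.5665,.2272,.07],111.6)
E
```

```text
t 8.42 pos [0.5619 0.2289 0.2394] rpy [-179.89   -0.    112.35]
shift u [-0.083  0.098  4.234] turn u [-0.016  0.     0.109]
```

apply_moves(
  commands=[
    [[-0.08,0.1,0.4],[0,0,0.1],0.5],
    [[0,0,0.8],[0,0,0],0.5],
    [[0,0,0.8],[0,0,0],0.5],
    [[0,0,0.8],[0,0,0],0.5],
    [[0,0,0.8],[0,0,0],0.5],
    [[0,0,0.6],[0,0,0],0.5],
    [[0,0,0],[0,0,0],0.5],
    [[0,0,0],[0,0,0],0.5],
  ],
)

```text
time: 9.08
ee_pos: [0.5661, 0.2273, 0.0712]
orientation: [-3.138, -0.0, 1.948]
ft_force: [-0.2, -0.7, 0.1]
finger_gap: 0.0437
gripper_force: 0.0
```

```bash
python3 - <<'E'
from h import *
goto([.5665,.2272,.008],111.6)
E
```

```text
t 9.08 pos [0.5661 0.2273 0.0712] rpy [-1.7979e+02 -2.0000e-02  1.1161e+02]
shift u [-0.007  0.013  1.58 ] turn u [-0.031 -0.002  0.001]
```

apply_moves(
  commands=[
    [[0,0,0.6],[0,0,0],0.5],
    [[0,0,0.6],[0,0,0],0.5],
    [[0,0,0.36],[0,0,0],0.5],
    [[0,0,0],[0,0,0],0.5],
    [[0,0,0],[0,0,0],0.5],
  ],
)

```text
time: 9.5
ee_pos: [0.5683, 0.228, 0.0114]
orientation: [3.14, 0.0, 1.947]
ft_force: [-0.3, 0.8, -0.9]
finger_gap: 0.044
gripper_force: 0.0
```

apply_moves(
  commands=[
    [[0,0,0],[0,0,0],0],
    [[0,0,0],[0,0,0],0],
    [[0,0,0],[0,0,0],0],
    [[0,0,0],[0,0,0],0],
    [[0,0,0],[0,0,0],0],
    [[0,0,0],[0,0,0],0],
  ],
)

```text
time: 10.0
ee_pos: [0.5677, 0.2278, 0.0105]
orientation: [3.141, 0.0, 1.947]
ft_force: [-1.0, -0.3, 3.5]
finger_gap: 0.0095
gripper_force: 30.0
```

apply_moves(
  commands=[
    [[0,0,-0.2],[0,0,0],0],
    [[0,0,-0.4],[0,0,0],0],
    [[0,0,-0.7],[0,0,0],0],
    [[0,0,-0.8],[0,0,0],0],
    [[0,0,-0.8],[0,0,0],0],
    [[0,0,-0.8],[0,0,0],0],
    [[0,0,-0.8],[0,0,0],0],
    [[0,0,-0.4],[0,0,0],0],
  ],
)

```text
time: 10.67
ee_pos: [0.5687, 0.2282, 0.2105]
orientation: [3.137, 0.001, 1.947]
ft_force: [0.8, 1.3, -2.8]
finger_gap: 0.0099
gripper_force: 30.0
```

apply_moves(
  commands=[
    [[0,0,-0.1],[0,0,0],0],
    [[0,0,0],[0,0,0],0],
    [[0,0,0],[0,0,0],0],
  ],
)

```text
time: 10.92
ee_pos: [0.5664, 0.2275, 0.2089]
orientation: [-3.14, -0.0, 1.947]
ft_force: [0.5, -0.2, -1.7]
finger_gap: 0.0102
gripper_force: 30.0
```

```bash
python3 - <<'E'
from h import *
goto([.5252,-.2157,.215],106.5)
s=pose()[2];print(s["ft_force"],s["wrist_torque"],s["finger_gap"])
E
```

```text
t 10.92 pos [0.5664 0.2275 0.2089] rpy [-1.7988e+02 -1.0000e-02  1.1154e+02]
shift u [-9.927 -5.027 -0.143] turn u [-0.017 -0.     0.734]
[ 0.49382681 -0.17971391 -1.68173003] [-0.04650069  0.0663017   0.02591966] 0.010210435615703718
```

apply_moves(
  commands=[
    [[-0.3,-0.15,-0.1],[0,0,0],0],
    [[-0.6,-0.3,0],[0,0,0],0],
    [[-0.6,-0.3,0],[0,0,0],0],
    [[-0.6,-0.3,0],[0,0,0],0],
    [[-0.6,-0.3,0],[0,0,0],0],
    [[-0.6,-0.3,0],[0,0,0],0],
    [[-0.6,-0.3,0],[0,0,0],0],
    [[-0.6,-0.3,0],[0,0,0],0],
  ],
)

```text
time: 11.58
ee_pos: [0.5479, 0.0254, 0.2124]
orientation: [-3.138, -0.001, 1.947]
ft_force: [0.0, -0.5, -2.8]
finger_gap: 0.0102
gripper_force: 30.0
```

apply_moves(
  commands=[
    [[-0.6,-0.3,0],[0,0,0],0],
    [[-0.6,-0.3,0],[0,0,0],0],
    [[-0.6,-0.3,0],[0,0,0],0],
    [[-0.6,-0.3,0],[0,0,0],0],
    [[-0.6,-0.3,0],[0,0,0],0],
    [[-0.6,-0.3,0],[0,0,0],0],
    [[-0.6,-0.3,0],[0,0,0],0],
    [[-0.4,-0.25,0],[0,0,0],0],
  ],
)

```text
time: 12.25
ee_pos: [0.5282, -0.1809, 0.2124]
orientation: [-3.139, -0.001, 1.946]
ft_force: [0.1, -0.8, -2.2]
finger_gap: 0.0101
gripper_force: 30.0
```

apply_moves(
  commands=[
    [[-0.4,-0.2,0],[0,0,0],0],
    [[-0.3,-0.2,0],[0,0,0],0],
    [[0,0,0],[0,0,0.4],0],
    [[0,0,0],[0,0,0.3],0],
    [[0,0,0],[0,0,0],0],
    [[0,0,0],[0,0,0],0],
  ],
)

```text
time: 12.75
ee_pos: [0.5244, -0.2102, 0.2132]
orientation: [-3.14, -0.001, 1.864]
ft_force: [0.1, -0.5, -2.8]
finger_gap: 0.0099
gripper_force: 30.0
```

```bash
python3 - <<'E'
from h import *
m=camera_model("wrist");np.save("w4.npy",m,allow_pickle=True)
im=get_image("wrist")[:,:,::-1];cv2.imwrite("pics/w4.png",im)
goto([.5252,-.2157,.16],106.5)
E
```

```text
t 12.8 pos [ 0.5246 -0.2101  0.2134] rpy [-1.7993e+02 -6.0000e-02  1.0680e+02]
shift u [-0.139 -0.024  1.334] turn u [-0.011 -0.009  0.044]
```

View pics/w4.png

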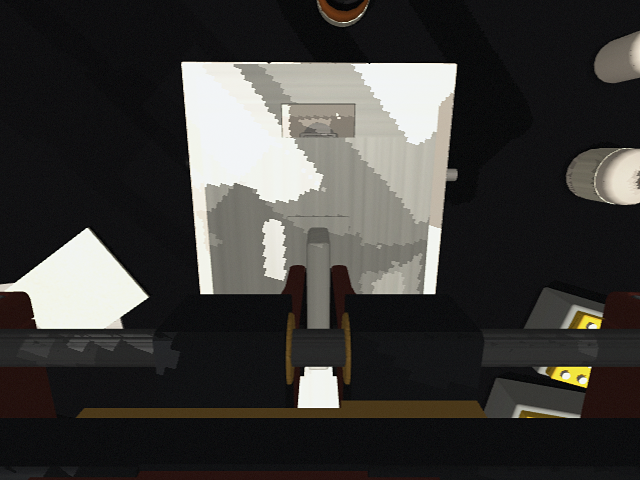

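The held cover is level and straight. Its slot corners are (282,104), (355,104), (354,137) and (281,137), with the wing's top visible in it at about (318,134).

```bash
python3 - <<'E'
from h import *
m=np.load("w4.npy",allow_pickle=True).item();x,R,s=pose()
im=cv2.imread("pics/w4.png")
print("slot in tool mm",(1e3*R.inv().apply(cast("wrist",[[318,120.5],[282,104],[355,104],[354,137],[281,137],[182,62],[457,64]],.2069,m)-x)).round(1)[:,:2].tolist())
goto([.5252,-.2157,.14],106.5)
E
```

```text
slot in tool mm [[79.7, -1.5], [86.8, -18.0], [86.8, 15.4], [72.3, 15.3], [72.3, -18.8], [104.4, -62.0], [103.6, 60.3]]
t 12.8 pos [ 0.5246 -0.2101  0.2134] rpy [-1.7993e+02 -6.0000e-02  1.0680e+02]
shift u [-0.139 -0.024  1.834] turn u [-0.011 -0.009  0.044]
```

apply_moves(
  commands=[
    [[-0.14,-0.02,0.3],[0,0,0.04],0],
    [[0,0,0.6],[0,0,0],0],
    [[0,0,0.6],[0,0,0],0],
    [[0,0,0.3],[0,0,0],0],
    [[0,0,0],[0,0,0],0],
    [[0,0,0],[0,0,0],0],
  ],
)

```text
time: 13.3
ee_pos: [0.5255, -0.2156, 0.1409]
orientation: [-3.14, -0.002, 1.859]
ft_force: [0.3, 0.1, -2.0]
finger_gap: 0.0099
gripper_force: 30.0
```

```bash
python3 - <<'E'
from h import *
m=camera_model("wrist");np.save("w5.npy",m,allow_pickle=True)
im=get_image("wrist")[:,:,::-1];cv2.imwrite("pics/w5.png",im)
cv2.imwrite("pics/c5.png",cv2.resize(im[80:160,260:380],None,fx=6,fy=6,interpolation=cv2.INTER_CUBIC))
goto([.5252,-.2157,.14],106.5)
E
```

```text
t 13.35 pos [ 0.5263 -0.216   0.142 ] rpy [-179.99    0.    106.48]
shift u [ 0.016 -0.024  0.05 ] turn u [-0.002  0.    -0.003]
```

View pics/c5.png

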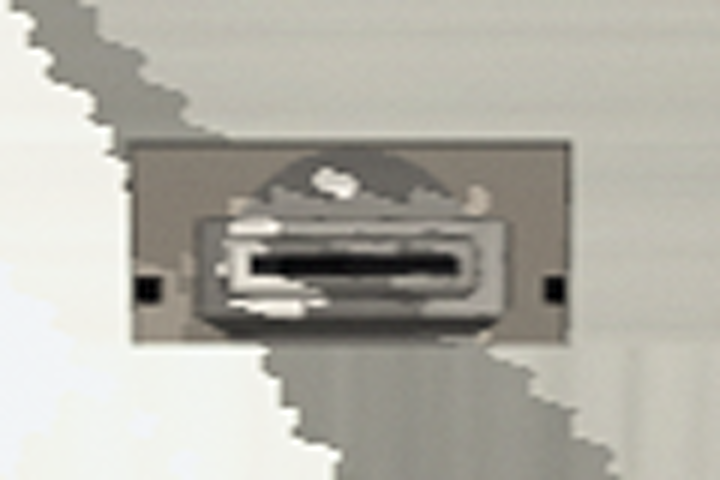

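The wing is seen squarely inside the slot: slot centre at crop (351,242), wing groove at (355,265).

```bash
python3 - <<'E'
from h import *
m=np.load("w5.npy",allow_pickle=True).item();x,R,s=pose()
print([(1e3*R.inv().apply(cast("wrist",[p],z,m)-x)).round(1)[0,:2].tolist() for p,z in(([318.5,120.3],.1355),([319.2,124.2],.113))])
goto([.5252,-.2157,.1],106.5)
E
```

```text
[[80.4, -1.7], [80.1, -1.4]]
t 13.35 pos [ 0.5263 -0.216   0.142 ] rpy [-179.99    0.    106.48]
shift u [ 0.016 -0.024  1.05 ] turn u [-0.002  0.    -0.003]
```

apply_moves(
  commands=[
    [[0,0,0.3],[0,0,0],0],
    [[0,0,0.3],[0,0,0],0],
    [[0,0,0.25],[0,0,0],0],
    [[0,0,0.2],[0,0,0],0],
    [[0,0,0],[0,0,0],0],
    [[0,0,0],[0,0,0],0],
    [[0,0,0],[0,0,0],0],
  ],
)

```text
time: 13.93
ee_pos: [0.5266, -0.2161, 0.1006]
orientation: [3.141, 0.001, 1.858]
ft_force: [-0.2, -0.3, -2.7]
finger_gap: 0.0097
gripper_force: 30.0
```

apply_moves(
  commands=[
    [[0,0,0.1],[0,0,0],0],
    [[0,0,0.1],[0,0,0],0],
    [[0,0,0],[0,0,0],0],
    [[0,0,0],[0,0,0],0],
  ],
)

```text
time: 14.27
ee_pos: [0.526, -0.2158, 0.0919]
orientation: [-3.141, -0.0, 1.858]
ft_force: [-0.2, -0.6, -2.4]
finger_gap: 0.01
gripper_force: 30.0
```

apply_moves(
  commands=[
    [[0,0,0.05],[0,0,0],0],
    [[0,0,0],[0,0,0],0],
    [[0,0,0],[0,0,0],0],
  ],
)

```text
time: 14.52
ee_pos: [0.5262, -0.2159, 0.0905]
orientation: [3.141, 0.0, 1.858]
ft_force: [-1.4, 1.1, 3.1]
finger_gap: 0.0099
gripper_force: 30.0
```

apply_moves(
  commands=[
    [[0,0,0.05],[0,0,0],0],
    [[0,0,0],[0,0,0],0],
    [[0,0,0],[0,0,0],0],
  ],
)

```text
time: 14.77
ee_pos: [0.5263, -0.216, 0.0884]
orientation: [3.141, 0.0, 1.858]
ft_force: [-2.0, 0.6, 5.1]
finger_gap: 0.01
gripper_force: 30.0
```

apply_moves(
  commands=[
    [[0,0,0.05],[0,0,0],0],
    [[0,0,0],[0,0,0],0],
    [[0,0,0],[0,0,0],0],
  ],
)

```text
time: 15.02
ee_pos: [0.5263, -0.216, 0.0867]
orientation: [3.141, 0.0, 1.858]
ft_force: [-3.3, 1.7, 7.2]
finger_gap: 0.0098
gripper_force: 30.0
```

apply_moves(
  commands=[
    [[0,0,0.04],[0,0,0],0],
    [[0,0,0],[0,0,0],0],
    [[0,0,0],[0,0,0],0],
    [[0,0,0],[0,0,0],0],
  ],
)

```text
time: 15.35
ee_pos: [0.5263, -0.216, 0.0864]
orientation: [3.141, 0.001, 1.858]
ft_force: [-5.2, 3.5, 19.2]
finger_gap: 0.01
gripper_force: 30.0
```

apply_moves(
  commands=[
    [[0,0,-0.012],[0,0,0],0],
    [[0,0,0],[0,0,0],0],
    [[0,0,0],[0,0,0],0],
    [[0,0,0],[0,0,0],0],
  ],
)

```text
time: 15.68
ee_pos: [0.5263, -0.216, 0.0864]
orientation: [3.141, 0.001, 1.858]
ft_force: [-4.0, 2.2, 15.5]
finger_gap: 0.01
gripper_force: 30.0
```

```bash
python3 - <<'E'
from h import *
im=np.hstack([get_image("wrist")[60:300,170:470],get_image("scene")[150:270,210:360].repeat(2,0).repeat(2,1)])[:,:,::-1]
cv2.imwrite("pics/f.png",im)
goto([.5252,-.2157,.0865],106.5);print(pose()[2]["ft_force"])
E
```

```text
t 15.78 pos [ 0.5263 -0.216   0.0864] rpy [1.7997e+02 4.0000e-02 1.0646e+02]
shift u [ 0.015 -0.024 -0.001] turn u [ 0.004  0.006 -0.006]
[-4.1965502   1.96874397 15.10813433]
```

View pics/f.png

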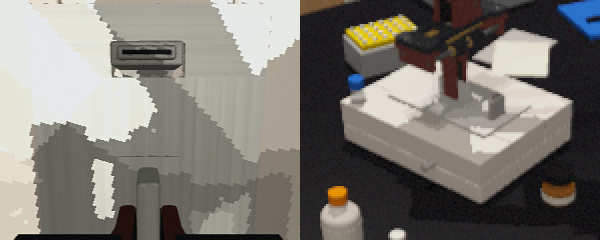

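The wing stands up through the slot (148,52), the cover is flat on the unit, and the push holds steady at about 15 N on the hard stop.

```bash
python3 -c "
from station import bot
print(bot.sign_off())"
```

```text
the job is handed in; nothing more can be done
None
```

The wing is turned in line with its marks, and the cover is seated over it and held pressed on the fully squeezed gasket at about 15 N; the job was handed in at about 16 s, with no verdict returned.

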